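# Lock out the air, prop up the drop-leaf shelf and clear the valve rail

### The job

First shut the air off: turn the regulator knob to the red mark, and then slide the red lock fully home over it. Next swing the yellow prop leg up past over-centre until it locks and the drop-leaf shelf stands level on it. Only then unclip every valve module from the rail, and put them all, with the one lying on the bench, on the shelf (any way up).

Things in the scene. Friction and masses are not known exactly. Their poses are not given: they have to be found in the camera images.
- regulator: blue air regulator fixed on the bench, 94 x 185 x 55 mm housing (moves between starts, yaw up to 0.3). Origin: on the bench directly below the knob's axis; own z up, own y from the knob towards the red lock.
- knob (a joint): angle of the black regulator knob, counter-clockwise from above, rad. 0 = the white-lined end of its bar at the red shut-off mark, pointing along the regulator's +y at the red lock. Starts 0.6 to 1.25 off; stops at -0.5 and 1.6. At value q the bar lies along the regulator's y axis turned by +q. Light friction (0.05 N m), stays where left.
- knob_grip (a point): point on the knob's vertical axis, 34 mm above the housing top (89 mm above the bench), within its bar grip, which is 12 mm thick, 44 mm long and 42 mm tall (from 62 to 104 mm above the bench). Below it is a flat disc of 50 mm.
- lock (a joint): travel in m of the red sliding fork lock towards the knob (along the regulator's -y): 0 = open, 0.045 = fully home at its stop, its two prongs on either side of the knob's bar. Friction about 2 N, stays where left; starts at 0.
- lock_grip (a point): middle of the upright red grip tab of the lock, 99 mm above the bench; the tab is 16 mm (regulator x) by 14 mm (regulator y), free from 71 to 112 mm above the bench. It starts 104 mm from the knob's axis and ends 59 mm from it.
- rail: aluminium valve rail, fixed, 64 (own x) x 230 (own y) x 12 mm; modules stand on it, 12 mm above the bench, at own y = -70, 0, 70 mm. Low steel fences (to 26 mm above the bench at y sides, 19 mm at x sides). On each +y side an upright sprung catch, its roller nose over the module's shoulder, top 97 mm above the bench. Origin: underside, under the middle station. Yaw up to 0.12.
- stand: grey base of the drop-leaf shelf, fixed on the bench, 175 (own x) by 185 mm (own y, -145 to 40), two hinge posts at own y = -135 mm rising to 152 mm. Origin: on the bench, in the middle of its width in x; own z up. Yaw up to 0.12.
- shelf: plywood drop leaf, 140 mm (own x, -70 to 70) by 235 mm (own y, 0 at the hinge to 235) and 10 mm thick. Origin on its hinge axis in the middle of its thickness, so its top face is at own z = 5 mm; own z is normal to the top. Hangs about 19 degrees down to the left at the start; level, its top 157 mm above the bench, when the leg is locked.
- leg (a joint): angle of the yellow prop leg about the stand's +x axis, rad (from leaning to the stand's +y, up and over to -y). 0 = folded, 1.658 = locked at its stop past over-centre. The shelf's weight and spring push it back to 0 until past upright (1.31), then on to the stop and hold it. Needs under about 12 N at the grip. The shelf rises with it (4 degrees above level at upright).
- leg_grip (a point): centre of the leg's black rubber grip, a round bar along the stand's x, 16 mm thick, 58 mm long (29 mm each side of this point), on the robot's side of the shelf. 110 mm from leg_pivot; the direction pivot to grip is 15 degrees + leg angle from the stand's +y towards up (65 mm above the bench folded, 147 upright, 140 locked).
- leg_pivot (a point): point on the leg's pivot axis level with leg_grip, 37 mm above the bench; the axis is the stand's x.
- spare_valve: black solenoid valve module lying loose on the bench between shelf and rail, nearer the robot: 33 mm (own x) wide, 91 mm (own y) long, 31 mm high, about 0.09 kg. Origin: centre of its underside, own z up as it lies.
- valve0: black solenoid valve module clipped upright in a rail station: block 42 mm (own x) by 38 mm (own y) up to 73 mm, collar and plunger to 87 mm, 0.09 kg. Origin: centre of its underside, z to the plunger, axes parallel to the rail's while clipped. Grip it across the 42 mm (free from 10 mm above its underside) and pull straight up: peak 7 to 12 N within 10 mm, light rubbing to 80 mm. May be absent (None).
- valve1: black solenoid valve module clipped upright in a rail station: block 42 mm (own x) by 38 mm (own y) up to 73 mm, collar and plunger to 87 mm, 0.09 kg. Origin: centre of its underside, z to the plunger, axes parallel to the rail's while clipped. Grip it across the 42 mm (free from 10 mm above its underside) and pull straight up: peak 7 to 12 N within 10 mm, light rubbing to 80 mm. May be absent (None).
- valve2: black solenoid valve module clipped upright in a rail station: block 42 mm (own x) by 38 mm (own y) up to 73 mm, collar and plunger to 87 mm, 0.09 kg. Origin: centre of its underside, z to the plunger, axes parallel to the rail's while clipped. Grip it across the 42 mm (free from 10 mm above its underside) and pull straight up: peak 7 to 12 N within 10 mm, light rubbing to 80 mm. May be absent (None).

How it is judged (in metres and radians):
On the way, in this order (a step that is already met when the one before it is completed fails the run):
1. the regulator knob is at the red mark (within 0.12 rad) while the lock is still open (value of joint knob between -0.12 and 0.12 rad and value of joint lock below 0.01 m), for 0.2 s.
2. the lock is home over the knob (within 5 mm of its stop) with the knob at the mark (value of joint knob between -0.12 and 0.12 rad and value of joint lock above 0.04 m), for 0.2 s.
3. the prop leg is locked past over-centre (leg angle over 1.58) (value of joint leg above 1.58 rad), for 0.3 s.
At the end, for the whole second after the job is handed in: knob within 0.12 rad of the mark, lock within 5 mm of home, prop leg locked (over 1.58 rad), and every valve module present, with the one from the bench, at rest on the shelf (origin over the leaf and less than 60 mm above it), any way up (all of step 2 and value of joint leg above 1.58 rad and x of valve0 in the frame of shelf between -0.075 and 0.075 m and y of valve0 in the frame of shelf between -0.005 and 0.24 m and z of valve0 in the frame of shelf between -0.005 and 0.06 m and linear speed of each of valve0, valve1, valve2, spare_valve below 0.03 m/s and x of valve1 in the frame of shelf between -0.075 and 0.075 m and y of valve1 in the frame of shelf between -0.005 and 0.24 m and z of valve1 in the frame of shelf between -0.005 and 0.06 m and x of valve2 in the frame of shelf between -0.075 and 0.075 m and y of valve2 in the frame of shelf between -0.005 and 0.24 m and z of valve2 in the frame of shelf between -0.005 and 0.06 m and x of spare_valve in the frame of shelf between -0.075 and 0.075 m and y of spare_valve in the frame of shelf between -0.005 and 0.24 m and z of spare_valve in the frame of shelf between -0.005 and 0.06 m); the robot touches nothing.
It fails at once if a valve module is taken off the rail (moved over 4 cm) while the lock is not on or the prop leg is not locked ((value of joint lock below 0.035 m or value of joint leg below 1.5 rad) and distance of any of valve0, valve1, valve2 from where it was at the start of the episode above 0.04 m).
Of valve0, valve1, valve2 only 2 to 3 are there at a start; the rules pass over those that are not, and their reading is None.
At some moment in a run one of spare_valve may be knocked a few centimetres aside while the robot is not near it.
Once in a run the grip may slacken for a moment while it holds something.
It also fails if it takes over 200 s, if anything falls off the work surface, if the arm or the gripper's body presses on something with over 40 N, if the wrist force passes 120 N, or if a joint passes its speed limit or range.

### The arm

A 7-joint arm with a two-finger parallel gripper is mounted at the origin on the work surface; the furniture and walls round the work are solid. World frame = base frame: x ahead of the robot, y to its left, z up, the work surface at z = 0. Lengths are in mm, angles in rad, forces in N, time in s.
With the tool pointing down it reaches from about 400 to 875 mm from the base axis. Payload 19.3 kg.
Tool frame: the origin (TCP) lies midway between the tips of the shut fingers; the grasp point (between the pads) lies pinch_z behind it (pinch_z is the distance from the TCP to the grasp point, in mm); z points along the fingers, y is the line along which they close (so a half turn about z gives the same grasp; the last joint's range is limited). The gripper opens to 85 mm and grips with 20 to 120 N. Pads are 22 mm wide; open, the fingers measure 114 mm over their backs; the gripper's body (76 mm by 85 mm) begins 54 mm behind the grasp point. The pads swing forward as they close: fully open they stand 13 mm farther back than shut.
Start: joints at [1.202, 0.521, -0.036, 1.599, 0.021, 1.021, -0.113], TCP at [183.955, -597.307, 231.291] pointing down, gripper open.
Joint ranges: [-2.91, 2.91], [-0.3, 2.13], [-1.5, 1.42], [0.17, 2.43], [-1.26, 4.41], [0.16, 1.93], [-2.52, 2.52]. Speed limits (rad/s): [1.89, 1.89, 2.39, 2.39, 3.01, 3.01, 3.01].

### API

Orientations are given as a unit quaternion [w, x, y, z].
In Python, from station import * gives the robot as it stands. The module is installed in compiled form; this text tells all that it offers.
- The arm moves only by the tool carry_out, never from a script. Its argument "deltas" is one flat list of numbers, 4 for each row, row after row: the shift along the world's x, y, z in mm, then the turn about the world's z in rad. A call has 1 to 10 rows; each row shifts and turns the commanded pose from where the row before left it; what a row does not reach is not made up. A row lasts 1/10 s, in which the tool goes at most 50 mm and 8.59 degrees, less where a joint would pass 70% of its speed; a pose out of reach is approached as far as the arm can. A call is refused whole if a number of a shift passes 50 or a number of a turn 0.15, either way. A call with a gripper value outside its range is refused whole. "claw" is the finger opening in mm, from 0 to 85.4, set as the call begins (left out, the last holds). The fingers move at their own pace and stop on an object; the grip force is fixed at half the most. Time passes only in rows, so rows that do not move let the fingers close. It gives the time, the measured TCP pose, the force, the opening and the grip force at its end, in the units of the state.
- get_state(): the state, without advancing time (a new reading comes with each control period).
- capture(name): name is "scene" or "top" or "wrist"; returns a dict with "color" (420x560x3 uint8, red, green, blue), "mtx" (3x3 intrinsics, pixels), "R" (3x3) and "t" (3): a world point X has camera coordinates R X + t; the wrist camera has in their place "mount" (4x4, takes a point from camera to tool coordinates, whose origin is the TCP and whose axes are the flange's). Camera axes: x right, y down, z forward; pixel columns grow to the right and rows downward; lengths in mm; the calibration is good to about 2 mm. A picture is of the moment at which its call begins: read the wrist's pose just before it. There is no depth.
- finish_job(): hands the job in; it is judged then, once.
The state is a dict: "time": time; "qpos": joint angles; "qd": joint speeds; "effort": joint torques, N m; "position": TCP position; "tcp_rot": TCP orientation; "contact_force": force on the tool from outside, world axes, zero at the start; "wrist_torque": the same for the moment, N m; "grip_width": finger opening in mm; "finger_force": force on a finger pad.
Only numpy, scipy, OpenCV 4.12 (cv2) and the standard library are available. Lean on these libraries where they do the work, as an engineer would, in place of code of your own. Each camera call takes 0.05 s, during which the arm holds its last target. There are 200 camera calls.

## Working session

There is one attempt and no reset: what is moved stays moved. The work goes in short steps, Python scripts to look and compute and a tool call to move; the robot and the scene stay as the last step left them, time stands still between calls to the robot, and variables do not carry over. Pictures are saved under pics/ and viewed, at most 14 in all, crops included, and the job is handed in when it is done.

Besides the shell and the picture viewer there is one more tool, called after "Request:" in YAML: its name, and indented under it one key for each argument. carry_out: Moves the arm, as the interface text tells. Its arguments: {"type":"object","properties":{"deltas":{"type":"array"},"claw":{"type":"number"}},"required":["deltas"]}

```bash
mkdir -p pics; python3 - <<'E'
from station import *
import cv2,numpy as np,pickle
print(get_state())
for n in ("scene","top"):
    c=capture(n); pickle.dump(c,open(n+"0.pkl","wb")); cv2.imwrite(f"pics/{n}0.png",c["color"][:,:,::-1]); print(n,c["mtx"],c["R"],c["t"], -c["R"].T@c["t"])
E
```

```text
{'time': 0.0, 'qpos': array([ 1.20180532,  0.52203832, -0.03632212,  1.59998079,  0.02121461,
        1.02110407, -0.11280555]), 'qd': array([ 0.00071198, -0.00038335,  0.00198336,  0.0021821 , -0.00030036,
       -0.00051706, -0.00045883]), 'effort': array([-6.21059407e-04, -9.27096605e+01,  1.97999641e+00, -3.69925153e+01,
        1.78013777e-02,  8.31759913e-03,  4.79518931e-06]), 'position': array([ 183.83976894, -597.00669557,  230.72039589]), 'tcp_rot': array([-5.56997279e-04,  9.88862034e-01,  1.48833967e-01, -1.32585096e-04]), 'contact_force': array([ 0.62351405, -0.48783845,  0.22027048]), 'wrist_torque': array([-0.04849921,  0.00420325,  0.02221726]), 'finger_force': 0.0, 'grip_width': 85.43247183908898}
scene [[452.35015256   0.         280.16481229]
 [  0.         452.35015256 213.02635601]
 [  0.           0.           1.        ]] [[-0.68656419 -0.72685547 -0.01762777]
 [-0.31075416  0.31527469 -0.89667928]
 [ 0.65731383 -0.61014998 -0.44232967]] [400.63723524 258.20782802 900.94362802] [-236.90037412  759.50970901  637.10604475]
top [[524.68809999   0.         288.93241355]
 [  0.         524.68809999 210.38146925]
 [  0.           0.           1.        ]] [[-0.00965444 -0.99993922 -0.00532398]
 [-0.99571805  0.01010293 -0.09188852]
 [ 0.09193672  0.00441405 -0.99575507]] [  82.72036531  524.64364833 1431.24060003] [ 391.61219528   71.09733904 1473.81421103]
```

View pics/scene0.png

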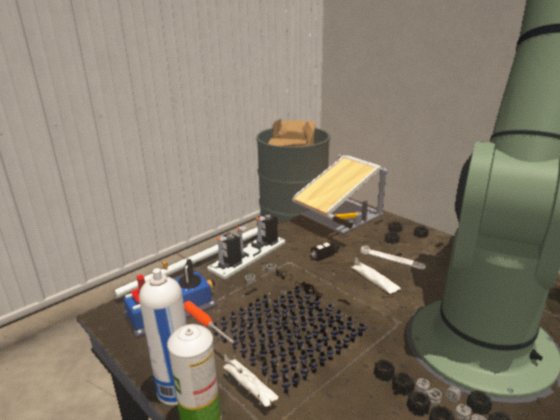

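View pics/top0.png

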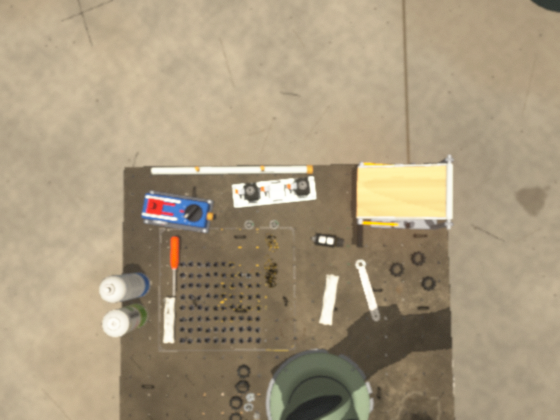

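The scene view shows the regulator at about (170,300), the rail at (247,255) with two modules, the spare at (322,250) and the shelf at (340,185). In the top view, the regulator is at (178,211), the rail at (274,191), the spare at (326,240) and the shelf at (405,192). I'll enlarge the top view.

```bash
python3 - <<'E'
import cv2,pickle,numpy as np
c=pickle.load(open("top0.pkl","rb"))["color"][:,:,::-1]
a=cv2.resize(c[155:255,130:330],None,fx=4,fy=4,interpolation=cv2.INTER_CUBIC)
b=cv2.resize(c[155:235,340:460],None,fx=2.5,fy=2.5,interpolation=cv2.INTER_CUBIC)
o=np.zeros((600,800,3),np.uint8);o[:400]=a;o[400:,:300]=b
s=pickle.load(open("scene0.pkl","rb"))["color"][:,:,::-1]
d=cv2.resize(s[150:235,285:395],None,fx=2.2,fy=2.2,interpolation=cv2.INTER_CUBIC);o[400:400+187,310:310+242]=d
d=cv2.resize(s[250:335,115:225],None,fx=2.2,fy=2.2,interpolation=cv2.INTER_CUBIC);o[400:400+187,556:556+242]=d
cv2.imwrite("pics/z0.png",o)
E
```

```text
(no output)
```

View pics/z0.png

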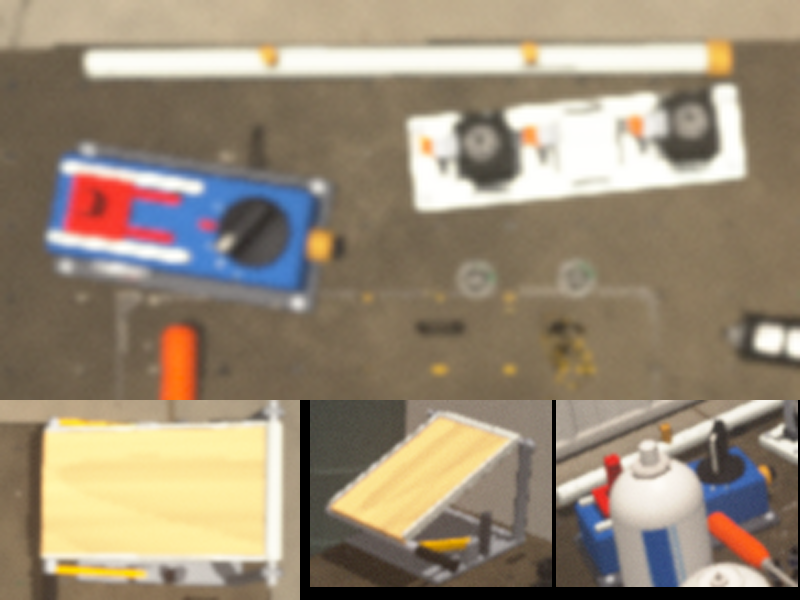

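The zoom shows:
- **Knob:** centre at zoom (254,232), with its white end at lower left (220,247).
- **Lock:** tab at (97,205).
- **Valves:** plungers at (482,143) and (691,121); the middle station is empty.
- **Leg:** yellow, along the shelf's lower edge.

```bash
cat >h.py <<'E'
import numpy as np,cv2,pickle
from scipy.spatial.transform import Rotation as Ro
def cast(c,uv,z):
    uv=np.atleast_2d(uv).astype(float)
    d=np.c_[(uv-c["mtx"][[0,1],2])/c["mtx"][[0,1],[0,1]],np.ones(len(uv))]@c["R"]
    o=-c["R"].T@c["t"]
    return o+d*((z-o[2])/d[:,2])[:,None]
def wristcam(c,s):
    q=s["tcp_rot"];R=Ro.from_quat([q[1],q[2],q[3],q[0]]).as_matrix()
    M=c["mount"];Rw=R@M[:3,:3];tw=R@M[:3,3]+s["position"]
    c["R"]=Rw.T;c["t"]=-Rw.T@tw;return c
E
python3 - <<'E'
from h import *
c=pickle.load(open("top0.pkl","rb"))
Z=lambda l:np.array(l)/4+[130-.375,155-.375]
np.set_printoptions(precision=1,suppress=True)
print("knob",cast(c,Z([[254,232]]),58))
print("white end",cast(c,Z([[220,247]]),104), "black end",cast(c,Z([[268,205]]),104))
print("lock",cast(c,Z([[97,205]]),112))
print("redmark",cast(c,Z([[207,225]]),55))
print("rails",cast(c,Z([[68,167],[200,187],[53,240],[187,257]]),58))
print("railcorn",cast(c,Z([[410,118],[735,87],[746,177],[416,211]]),12))
print("plunger",cast(c,Z([[482,143],[691,121]]),99))
print("spare",cast(c,[[326,240]],15))
Z2=lambda l:np.array(l)/2.5+[340,155]
print("leaf",cast(c,Z2([[42,430],[268,424],[268,556],[45,556]]),110))
print("yellow",cast(c,Z2([[58,570],[145,575]]),60))
E
```

```text
knob [[518.9 337.2  58. ]]
white end [[505.1 350.8 104. ]] black end [[532.4 319.5 104. ]]
lock [[532.7 429.8 112. ]]
redmark [[524.2 369.8  55. ]]
rails [[564.5 464.1  58. ]
 [549.9 374.1  58. ]
 [514.8 473.6  58. ]
 [502.3 382.5  58. ]]
railcorn [[602.4 236.6  12. ]
 [622.    7.9  12. ]
 [558.2   1.1  12. ]
 [536.6 232.4  12. ]]
plunger [[572.7 179.2  99. ]
 [585.9  41.   99. ]]
spare [[442.7 -24.6  15. ]]
leaf [[ 216.4  -93.4  110. ]
 [ 220.4 -324.4  110. ]
 [  88.8 -319.5  110. ]
 [  90.7  -93.8  110. ]]
yellow [[  65.2 -113.1   60. ]
 [  59.4 -204.2   60. ]]
```

```bash
python3 - <<'E'
from h import *
import station
print([ (n,getattr(station,n)) for n in dir(station) if not n.startswith('_')])
c=pickle.load(open("top0.pkl","rb"))
np.set_printoptions(precision=1,suppress=True)
Z2=lambda l:(np.array(l)-[0,400])/2.5+[340,155]
print("leaf",cast(c,Z2([[42,430],[268,424],[268,556],[45,556]]),110))
print("yellow",cast(c,Z2([[58,570],[145,575]]),60))
# arc waypoints from az -1.272 to .577
a=np.linspace(-1.272,.577,26);r=np.linspace(625,617,26)
p=np.c_[r*np.cos(a),r*np.sin(a)];print(np.diff(p,axis=0).round(0).tolist())
E
```

```text
[('MotionError', <class 'station.MotionError'>), ('capture', <function make.<locals>.drawn_camera at 0x7f70da0f89a0>), ('finish_job', <function connect.<locals>.done at 0x7f70da0f8400>), ('get_state', <function make.<locals>.<lambda> at 0x7f70da0f8ea0>), ('pinch_z', 18.700000000000003)]
leaf [[ 630.2 -102.4  110. ]
 [ 634.1 -339.8  110. ]
 [ 495.  -334.6  110. ]
 [ 497.3 -102.6  110. ]]
yellow [[ 485.9 -122.7   60. ]
 [ 479.6 -216.3   60. ]]
[[44.0, 16.0], [42.0, 19.0], [41.0, 22.0], [39.0, 25.0], [37.0, 27.0], [35.0, 30.0], [33.0, 33.0], [30.0, 35.0], [27.0, 37.0], [25.0, 39.0], [22.0, 41.0], [19.0, 42.0], [15.0, 43.0], [12.0, 44.0], [9.0, 45.0], [5.0, 46.0], [2.0, 46.0], [-1.0, 46.0], [-5.0, 46.0], [-8.0, 45.0], [-11.0, 44.0], [-15.0, 43.0], [-18.0, 42.0], [-21.0, 41.0], [-24.0, 39.0]]
```

Request:
carry_out:
  deltas: [0,0,40,0,0,0,40,0,0,0,40,0,0,0,30,0]

```text
time: 0.5
position: [183.9, -597.3, 383.7]
tcp_rot: [0.001, 0.989, 0.149, 0.0]
contact_force: [0.1, 0.6, 0.3]
grip_width: 85.6
finger_force: 0.0
```

Request:
carry_out:
  deltas: [44,16,0,0.08,42,19,0,0.08,41,22,0,0.08,39,25,0,0.08,37,27,0,0.08,35,30,0,0.08,33,33,0,0.08,30,35,0,0.08,0,0,0,0]

```text
time: 1.4
position: [489.3, -384.5, 380.9]
tcp_rot: [-0.001, 0.889, 0.457, 0.001]
contact_force: [-0.8, -0.5, 0.4]
grip_width: 85.6
finger_force: 0.0
```

```bash
python3 - <<'E'
from h import *
from station import *
s=get_state();c=wristcam(capture("wrist"),s);pickle.dump(c,open("w1.pkl","wb"));print(s["position"],-c["R"].T@c["t"],c["R"])
cv2.imwrite("pics/w1.png",c["color"][:,:,::-1])
E
```

```text
[ 489.25640041 -384.46314284  380.9293552 ] [ 538.01953296 -315.67279085  523.43855277] [[ 8.12910396e-01 -5.82388777e-01 -1.26007557e-05]
 [-5.50624317e-01 -7.68579948e-01  3.25726457e-01]
 [-1.89709117e-01 -2.64779485e-01 -9.45464053e-01]]
```

Request:
carry_out:
  deltas: [27,37,0,0.08,25,39,0,0.08,22,41,0,0.08,19,42,0,0.08,15,43,0,0.08,12,44,0,0.08,9,45,0,0.08,5,46,0,0.08,2,46,0,0.08,-1,46,0,0.08]

```text
time: 2.45
position: [620.0, 39.1, 380.9]
tcp_rot: [-0.0, 0.645, 0.764, -0.0]
contact_force: [1.8, 0.3, 0.0]
grip_width: 85.7
finger_force: 0.0
```

Request:
carry_out:
  deltas: [-5,46,0,0.08,-8,45,0,0.08,-11,44,0,0.08,-15,43,0,0.08,-18,42,0,0.08,-21,41,0,0.08,-24,39,-20,0.08,0,0,-40,0,0,0,-40,0,0,0,0,0]

```text
time: 3.45
position: [517.1, 336.2, 276.7]
tcp_rot: [-0.002, 0.41, 0.912, -0.003]
contact_force: [0.9, -0.1, 0.4]
grip_width: 85.3
finger_force: 0.0
```

```bash
python3 - <<'E'
from h import *
from station import *
s=get_state();c=wristcam(capture("wrist"),s);pickle.dump(c,open("w2.pkl","wb"));print(s)
cv2.imwrite("pics/w2.png",c["color"][:,:,::-1])
w=pickle.load(open("w1.pkl","rb"))["color"]
cv2.imwrite("pics/w12.png",cv2.resize(np.hstack([w,c["color"]])[:,:,::-1],(800,300)))
E
```

```text
{'time': 3.45, 'qpos': array([-0.20765437,  0.54957781, -0.70829981,  1.53705633,  0.37188219,
        1.20143605, -0.25430558]), 'qd': array([ 0.01210793, -0.0571005 , -0.02586126, -0.11058149, -0.03137289,
        0.09519873,  0.02960207]), 'effort': array([ -2.88268425, -90.8366704 , -13.86611134, -35.53573608,
         0.59962783,  -2.46672906,  -0.67167655]), 'position': array([517.12676299, 336.16737032, 276.72164936]), 'tcp_rot': array([-0.00159559,  0.40959584,  0.91225948, -0.00336813]), 'contact_force': array([ 0.87278092, -0.10646218,  0.42584749]), 'wrist_torque': array([-0.06372257, -0.01687278,  0.02804958]), 'finger_force': 0.0, 'grip_width': 85.33475198618275}
```

View pics/w12.png

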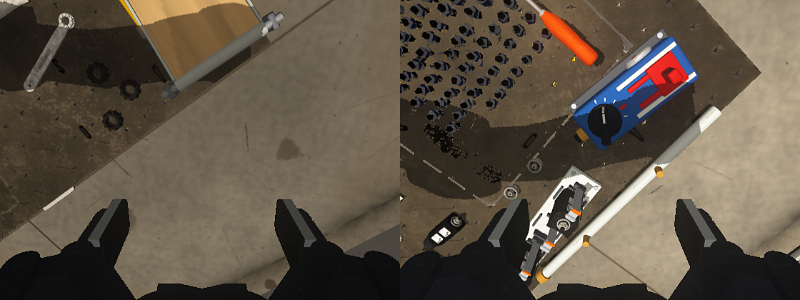

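The left half of the picture shows the shelf and hinge, with the leg hidden. The right half shows the regulator, with the knob at full-resolution (287,171) and the red lock at about (375,105). I'll measure the knob by masks.

```bash
python3 - <<'E'
from h import *
c=pickle.load(open("w2.pkl","rb"));im=c["color"]
np.set_printoptions(precision=2,suppress=True)
hsv=cv2.cvtColor(im,cv2.COLOR_RGB2HSV);roi=np.zeros(im.shape[:2],np.uint8);roi[30:230,220:440]=1
blue=((hsv[...,0]>100)&(hsv[...,0]<125)&(hsv[...,1]>120)&(hsv[...,2]>60)&(roi>0)).astype(np.uint8)
big=max(cv2.findContours(cv2.morphologyEx(blue,cv2.MORPH_CLOSE,np.ones((25,25))),0,2)[0],key=cv2.contourArea)
b=cv2.boxPoints(cv2.minAreaRect(big));w=cast(c,b,55);print("blue box",w)
red=((hsv[...,0]<8)|(hsv[...,0]>172))&(hsv[...,1]>140)&(roi>0)&(np.indices(roi.shape)[1]>320)
n,l,st,ce=cv2.connectedComponentsWithStats(red.astype(np.uint8));i=1+np.argmax(st[1:,4]);print("red",st[i],ce[i],cast(c,ce[i],70))
o=im[80:250,220:440,::-1]
cv2.imwrite("pics/k.png",cv2.resize(im[50:200,235:435,::-1],None,fx=4,fy=4,interpolation=cv2.INTER_CUBIC))
E
```

```text
blue box [[470.   312.45  55.  ]
 [505.47 479.45  55.  ]
 [575.85 471.83  55.  ]
 [546.03 294.61  55.  ]]
red [ 321   72   83   81 2609] [367.13 108.09] [[534.49 432.89  70.  ]]
```

View pics/k.png

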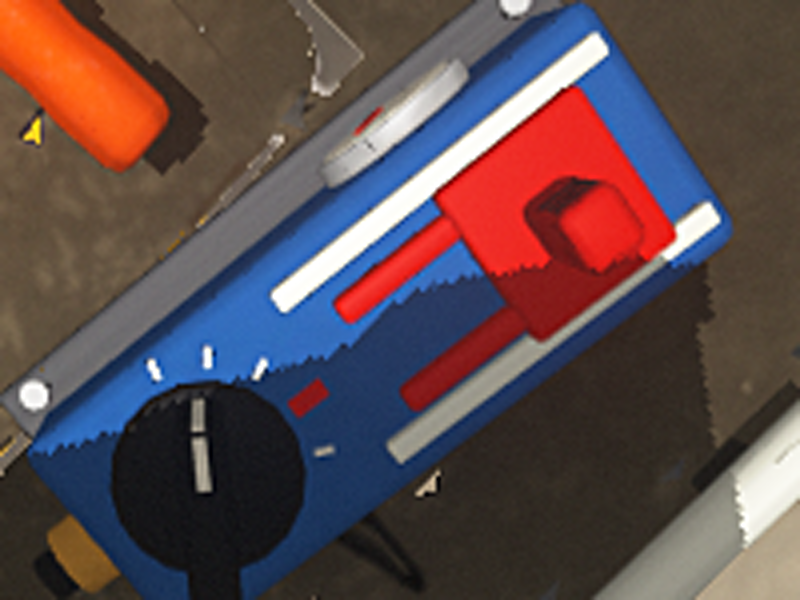

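The crop shows the disc centred near crop (208,478), the red mark at (310,398), the white line at x≈200 and the lock tab top at (605,228). I'll convert these to world points and check their geometry.

```bash
python3 - <<'E'
from h import *
c=pickle.load(open("w2.pkl","rb"))
np.set_printoptions(precision=1,suppress=True)
Z=lambda l:np.array(l)/4+[235-.375,50-.375]
o=-c["R"].T@c["t"];print("cam",o)
p=c["mtx"]@c["R"]@np.array([0,0,-1.]);print("nadir",p[:2]/p[2])
print("disc",cast(c,Z([[208,478]]),62));print("line a",cast(c,Z([[197,400],[200,432]]),62),"line b",cast(c,Z([[202,438],[204,492]]),104))
print("redmark",cast(c,Z([[310,398]]),55)); print("tab",cast(c,Z([[605,228]]),112))
print("slots",cast(c,Z([[280,300],[600,42],[396,452],[712,212]]),58))
print("prongs",cast(c,Z([[347,308],[452,232],[412,396],[510,325]]),62))
def proj(X): 
    q=c["mtx"]@(c["R"]@np.array(X).T+c["t"][:,None]);return (q[:2]/q[2]).T
E
```

```text
cam [461.2 400.5 419. ]
nadir [285.3  80.4]
disc [[518.5 338.2  62. ]]
line a [[503.3 351.1  62. ]
 [509.2 345.6  62. ]] line b [[504.8 351.4 104. ]
 [513.2 342.5 104. ]]
redmark [[525.1 369.5  55. ]]
tab [[536.3 440.  112. ]]
slots [[502.6 382.5  58. ]
 [518.1 474.6  58. ]
 [550.2 374.2  58. ]
 [565.9 466.5  58. ]]
prongs [[515.6 392.1  62. ]
 [522.  421.6  62. ]
 [542.4 387.2  62. ]
 [548.  415.4  62. ]]
```

Request:
carry_out:
  deltas: [1,2,-40,0.04,0,0,-40,0,0,0,-40,0,0,0,-30,0,0,0,0,0,0,0,0,0]
  claw: 50

```text
time: 4.1
position: [520.2, 341.2, 133.6]
tcp_rot: [0.001, 0.391, 0.92, 0.001]
contact_force: [-0.1, -0.4, 0.9]
grip_width: 50.0
finger_force: 0.0
```

Request:
carry_out:
  deltas: [-1.5,-3,-30,0,0,0,-30,0,0,0,0,0,0,0,0,0]

```text
time: 4.5
position: [518.5, 338.5, 73.7]
tcp_rot: [0.001, 0.391, 0.92, 0.001]
contact_force: [-0.2, 0.4, 0.5]
grip_width: 50.1
finger_force: 0.0
```

Request:
carry_out:
  deltas: [0,0,0,0,0,0,0,0,0,0,0,0,0,0,0,0,0,0,0,0]
  claw: 5

```text
time: 5.0
position: [518.3, 338.2, 72.8]
tcp_rot: [0.001, 0.391, 0.92, 0.001]
contact_force: [0.0, -0.8, 11.0]
grip_width: 10.9
finger_force: 58.9
```

Request:
carry_out:
  deltas: [0,0,2,-0.13,0,0,0,-0.135,0,0,0,-0.135,0,0,0,-0.135,0,0,0,-0.135,0,0,0,-0.135,0,0,0,-0.13,0,0,0,0,0,0,0,0]

```text
time: 5.9
position: [519.1, 338.4, 73.2]
tcp_rot: [0.0, 0.764, 0.645, 0.002]
contact_force: [16.1, 7.9, -24.0]
grip_width: 11.5
finger_force: 61.1
```

Request:
carry_out:
  deltas: [0,0,0,0,0,0,0,0,0,0,0,0,0,0,0,0]
  claw: 40

```text
time: 6.3
position: [517.4, 337.8, 73.6]
tcp_rot: [-0.0, 0.764, 0.646, 0.0]
contact_force: [0.6, -0.1, -0.4]
grip_width: 40.0
finger_force: 0.0
```

Request:
carry_out:
  deltas: [0,0,40,0,0,0,40,0,-2,0,40,0,-40,30,40,0,-40,50,20,0,0,0,0,0,0,0,0,0]

```text
time: 7.0
position: [453.7, 399.3, 240.0]
tcp_rot: [0.0, 0.763, 0.647, 0.0]
contact_force: [-0.1, -0.5, -1.8]
grip_width: 39.8
finger_force: 0.0
```

```bash
python3 - <<'E'
from h import *
from station import *
s=get_state();c=wristcam(capture("wrist"),s);pickle.dump(c,open("w3.pkl","wb"));print(s["position"],s["tcp_rot"])
cv2.imwrite("pics/w3.png",c["color"][:,:,::-1])
E
```

```text
[453.67034004 399.25304313 239.96424039] [2.03613164e-05 7.62892638e-01 6.46525061e-01 4.09296237e-04]
```

View pics/w3.png

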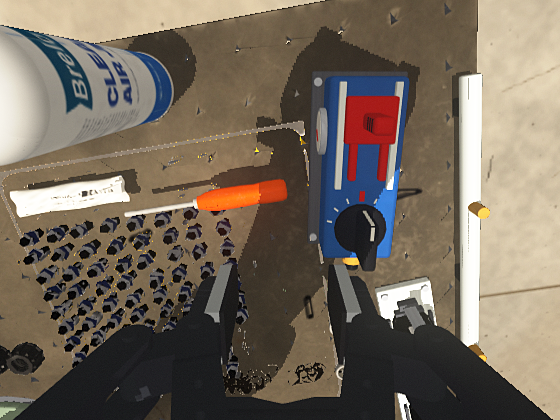

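The lock is at about (375,125) and the knob at (360,230), now nearly aligned with the red mark at (362,197). I'll zoom in to check the angle.

```bash
python3 - <<'E'
from h import *
c=pickle.load(open("w3.pkl","rb"));im=c["color"]
o=im[90:280,320:420,::-1]
cv2.imwrite("pics/k3.png",cv2.resize(o,None,fx=4,fy=4,interpolation=cv2.INTER_CUBIC)[160:])
E
```

```text
(no output)
```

View pics/k3.png

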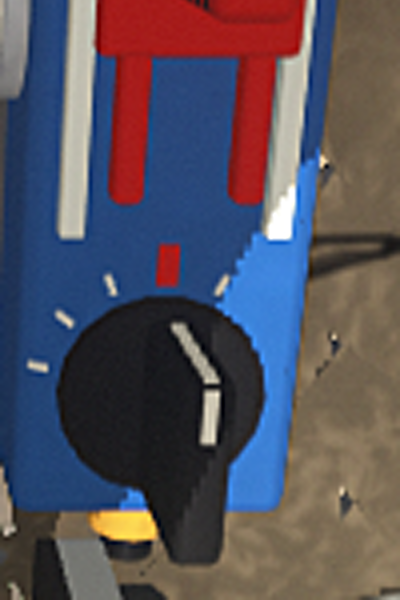

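The crop shows the bar-end line from (178,325) at its base to (213,387) at its top, and the top line continuing to (208,445). The disc centre is about (161,392).

```bash
python3 - <<'E'
from h import *
c=pickle.load(open("w3.pkl","rb"))
np.set_printoptions(precision=1,suppress=True)
Z=lambda l:(np.array(l)+[0,160])/4+[320-.375,90-.375]
f=lambda p,z:cast(c,Z([p]),z)[0]
d=f([161,392],62);a=f([178,325],62);b=f([213,387],104);e=f([208,445],104);m=f([169,265],55)
L=cast(c,Z([[70,235],[90,-80],[275,235],[310,-80]]),58)
print(d,a,b,e,m,L)
ang=lambda v:np.arctan2(v[1],v[0])
K=np.array([518.6,338,0])
print([ang(x) for x in (a-K,b-K,b-e,a-d,m-K,L[1]-L[0],L[3]-L[2])])
E
```

```text
[518.7 339.6  62. ] [524.2 356.   62. ] [522.7 357.7 104. ] [520.5 344.7 104. ] [524.8 368.7  55. ] [[502.1 380.9  58. ]
 [514.7 451.   58. ]
 [549.3 372.9  58. ]
 [561.8 443.1  58. ]]
[np.float64(1.2662600751385658), np.float64(1.3674411363548917), np.float64(1.4075305588411386), np.float64(1.2422395599668257), np.float64(1.3720462225227181), np.float64(1.3939019013994733), np.float64(1.3947031192672918)]
```

The knob is at the mark (q ≈ 0.01). Next, I'll grip the lock tab across the regulator's x.

Request:
carry_out:
  deltas: [41,20,-20,0,41,20,-30,0,0,0,-40,0,0,0,0,0,0,0,0,0]
  claw: 50

```text
time: 7.55
position: [532.8, 435.8, 152.0]
tcp_rot: [-0.0, 0.764, 0.645, -0.001]
contact_force: [-0.3, 0.0, 1.0]
grip_width: 49.6
finger_force: 0.0
```

Request:
carry_out:
  deltas: [3.5,4,0,-0.01,0,0,-30,0,0,0,-37,0,0,0,0,0,0,0,0,0]

```text
time: 8.05
position: [536.9, 441.3, 87.1]
tcp_rot: [-0.0, 0.767, 0.642, 0.001]
contact_force: [-0.3, 0.7, 1.1]
grip_width: 50.2
finger_force: 0.0
```

Request:
carry_out:
  deltas: [0,0,0,0,0,0,0,0,0,0,0,0,0,0,0,0,0,0,0,0]
  claw: 8

```text
time: 8.55
position: [537.0, 441.3, 87.0]
tcp_rot: [-0.0, 0.767, 0.642, 0.001]
contact_force: [-2.5, -2.0, 12.1]
grip_width: 15.0
finger_force: 58.4
```

Request:
carry_out:
  deltas: [-1,-6,0,0,-1,-6,0,0,-1,-6,0,0,-1,-6,0,0,-1,-6,0,0,-1,-6,0,0,-1,-5,0,0,-1,-4,0,0,0,0,0,0]

```text
time: 9.45
position: [529.4, 396.8, 87.0]
tcp_rot: [-0.0, 0.767, 0.642, 0.002]
contact_force: [0.5, 1.9, 9.7]
grip_width: 15.0
finger_force: 59.4
```

Request:
carry_out:
  deltas: [0,-1.5,0,0,0,0,0,0,0,0,0,0]

```text
time: 9.75
position: [529.4, 396.7, 87.1]
tcp_rot: [-0.001, 0.767, 0.642, 0.003]
contact_force: [1.9, 7.5, 4.9]
grip_width: 14.9
finger_force: 58.8
```

The lock is on its stop. I'll release it and fly to the leg.

Request:
carry_out:
  deltas: [0,0,0,0,0,0,0,0,0,0,0,0,0,0,0,0,0,0,45,0,0,0,45,0,0,0,45,0,0,0,45,0,0,0,35,0]
  claw: 50

```text
time: 10.65
position: [528.5, 394.3, 303.0]
tcp_rot: [-0.0, 0.767, 0.642, 0.001]
contact_force: [-0.3, 0.8, -0.2]
grip_width: 50.1
finger_force: 0.0
```

Request:
carry_out:
  deltas: [-12,-45,0,-0.115,-12,-45,0,-0.115,-12,-45,0,-0.115,-12,-45,0,-0.115,-12,-45,0,-0.115,-12,-45,0,-0.115,-12,-45,0,-0.115,-12,-45,0,-0.115,-12,-45,0,-0.115,-12,-45,0,-0.115]

```text
time: 11.65
position: [407.5, -57.5, 300.3]
tcp_rot: [0.0, 0.993, 0.119, 0.0]
contact_force: [1.3, -0.4, 0.8]
grip_width: 49.8
finger_force: 0.0
```

Request:
carry_out:
  deltas: [-10,-45,0,-0.115,-10,-45,0,-0.115,0,0,0,0,0,0,0,0,0,0,0,0]

```text
time: 12.15
position: [388.7, -145.0, 300.0]
tcp_rot: [-0.0, 1.0, 0.008, 0.0]
contact_force: [0.1, 0.1, 0.5]
grip_width: 50.2
finger_force: 0.0
```

```bash
python3 - <<'E'
from h import *
from station import *
s=get_state();c=wristcam(capture("wrist"),s);pickle.dump(c,open("w4.pkl","wb"));print(s["position"],s["tcp_rot"],s["qpos"],-c["R"].T@c["t"])
cv2.imwrite("pics/w4.png",c["color"][:,:,::-1])
E
```

```text
[ 388.65090051 -145.01861358  300.00006129] [-1.28148743e-04  9.99969987e-01  7.74642709e-03  3.14453191e-05] [ 2.14365920e-01  9.78776511e-02 -1.08628253e-04  2.02214713e+00
 -2.96907392e-04  1.02156298e+00 -1.34089051e+00] [ 473.05213012 -143.51987911  442.25188472]
```

View pics/w4.png

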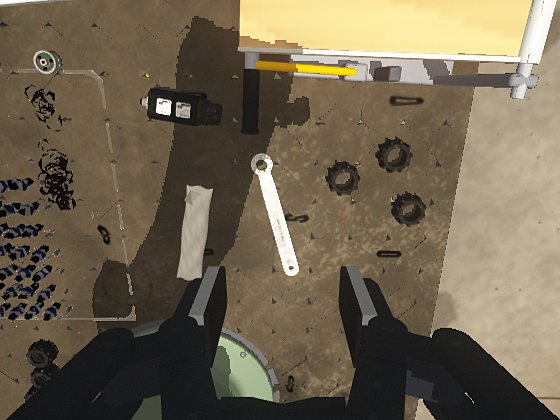

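The leg's black grip runs from (250,70) to (250,133). The yellow leg's pivot is near (355,72), and the spare valve spans (147..222, 107).

```bash
python3 - <<'E'
from h import *
c=pickle.load(open("w4.pkl","rb"))
np.set_printoptions(precision=1,suppress=True)
im=c["color"]
dark=((im.max(2)<45)).astype(np.uint8)
print("grip",cast(c,[[242,70],[259,70],[242,133],[259,133],[250,101]],65))
print("leg pivot",cast(c,[[352,72]],40))
n,l,st,ce=cv2.connectedComponentsWithStats(dark[40:160,120:280])
for i in range(1,n):
    if st[i,4]>300: print(st[i]+[120,40,0,0,0],cv2.minAreaRect(np.argwhere(l==i)[:,::-1].astype(np.float32)))
# shelf edges
print("leaf robotside edge L,R (z~75..155)",cast(c,[[240,50]],80),cast(c,[[520,62]],152))
print("post edge",cast(c,[[518,90],[550,0]],152))
print("spare ends",cast(c,[[147,105],[222,113]],15),cast(c,[[178,90],[176,125]],31))
E
```

```text
grip [[ 482.4 -104.    65. ]
 [ 482.6 -120.6   65. ]
 [ 421.5 -102.7   65. ]
 [ 421.8 -120.2   65. ]
 [ 453.4 -111.4   65. ]]
leg pivot [[ 482.8 -216.1   40. ]]
[ 241   69   19   66 1060] ((130.06784057617188, 61.47245788574219), (17.07376480102539, 65.08412170410156), 1.1017061471939087)
[ 147   88   75   39 1655] ((64.20901489257812, 67.70082092285156), (74.9636001586914, 34.13197326660156), 5.19442892074585)
leaf robotside edge L,R (z~75..155) [[ 499.3 -104.1   80. ]] [[ 488.9 -320.8  152. ]]
post edge [[ 469.  -323.8  152. ]
 [ 530.  -332.7  152. ]]
spare ends [[444.7  10.4  15. ]
 [437.1 -74.8  15. ]] [[461.9 -30.7  31. ]
 [424.6 -25.4  31. ]]
```

Request:
carry_out:
  deltas: [28,17,-30,0,28,17,-35,0,0,0,-45,0,0,0,-45,0,0,0,0,0,0,0,0,0]

```text
time: 12.8
position: [444.6, -111.2, 145.7]
tcp_rot: [-0.0, 1.0, 0.007, -0.001]
contact_force: [1.1, -1.5, 0.8]
grip_width: 50.3
finger_force: 0.0
```

Request:
carry_out:
  deltas: [0,0,-40,0,0,0,-40,0,0,0,-19,0,0,0,0,0,0,0,0,0]

```text
time: 13.3
position: [445.8, -111.9, 48.0]
tcp_rot: [0.0, 1.0, 0.007, 0.001]
contact_force: [0.7, -0.2, -0.2]
grip_width: 50.0
finger_force: 0.0
```

Request:
carry_out:
  deltas: [0,0,0,0,0,0,0,0,0,0,0,0,0,0,0,0,0,0,0,0]
  claw: 5

```text
time: 13.8
position: [445.4, -111.5, 47.3]
tcp_rot: [-0.0, 1.0, 0.007, 0.001]
contact_force: [-1.9, 4.8, 19.0]
grip_width: 14.2
finger_force: 58.0
```

```bash
python3 - <<'E'
import numpy as np
a=np.radians(np.r_[15,np.linspace(15,112,26)[1:]])
p=np.c_[110*np.cos(a),110*np.sin(a)]
print(np.diff(p,axis=0).round(1).tolist())
E
```

```text
[[-2.2, 7.1], [-2.6, 7.0], [-3.1, 6.8], [-3.6, 6.5], [-4.0, 6.3], [-4.4, 6.0], [-4.8, 5.7], [-5.2, 5.3], [-5.5, 5.0], [-5.9, 4.6], [-6.2, 4.2], [-6.4, 3.8], [-6.7, 3.3], [-6.9, 2.9], [-7.1, 2.4], [-7.2, 1.9], [-7.3, 1.4], [-7.4, 0.9], [-7.4, 0.4], [-7.4, -0.1], [-7.4, -0.6], [-7.4, -1.1], [-7.3, -1.6], [-7.2, -2.1], [-7.0, -2.6]]
```

Request:
carry_out:
  deltas: [0,-2.2,7.1,0,0,-2.6,7,0,0,-3.1,6.8,0,0,-3.6,6.5,0,0,-4,6.3,0,0,-4.4,6,0,0,-4.8,5.7,0,0,-5.2,5.3,0]

```text
time: 14.6
position: [444.1, -137.9, 97.6]
tcp_rot: [-0.002, 1.0, 0.008, -0.001]
contact_force: [-6.7, 32.4, 19.7]
grip_width: 14.7
finger_force: 42.9
```

Request:
carry_out:
  deltas: [0,-5.5,5,0,0,-5.9,4.6,0,0,-6.2,4.2,0,0,-6.4,3.8,0,0,-6.7,3.3,0,0,-6.9,2.9,0,0,-7.1,2.4,0,0,-7.2,1.9,0,0,-7.3,1.4,0]

```text
time: 15.5
position: [441.7, -200.1, 126.7]
tcp_rot: [-0.001, 1.0, 0.006, -0.002]
contact_force: [-18.5, 8.9, 12.4]
grip_width: 14.1
finger_force: 61.4
```

Request:
carry_out:
  deltas: [-0.5,-7.4,0.9,0,-0.4,-7.4,0.4,0,-0.3,-7.4,-0.1,0,-0.3,-7.4,-0.6,0,-0.3,-7.4,-1.1,0,-0.3,-7.3,-1.6,0,-0.3,-7.2,-2.1,0,-0.3,-5,-2,0,0,0,0,0]

```text
time: 16.4
position: [442.3, -255.6, 120.6]
tcp_rot: [-0.001, 1.0, 0.007, 0.0]
contact_force: [-2.4, 18.6, 23.3]
grip_width: 14.4
finger_force: 64.3
```

The grip is at its expected locked position. I'll release it, rise and look.

Request:
carry_out:
  deltas: [0,0,0,0,0,0,0,0,0,0,0,0,0,0,0,0,0,0,40,0,0,0,45,0,0,0,45,0,0,0,40,0]
  claw: 45

```text
time: 17.2
position: [441.6, -257.5, 292.3]
tcp_rot: [0.0, 1.0, 0.007, 0.0]
contact_force: [0.8, -0.2, -0.6]
grip_width: 45.0
finger_force: 0.0
```

Request:
carry_out:
  deltas: [5,45,5,0.14,5,45,5,0.14,5,45,5,0.14,5,45,5,0.14,5,45,5,0.14,5,45,0,0.14,5,45,0,0.14,5,0,0,0.14,0,0,0,0.14,0,0,0,0]

```text
time: 18.2
position: [481.8, 57.6, 314.8]
tcp_rot: [-0.0, 0.803, 0.596, -0.0]
contact_force: [0.7, -0.4, -1.3]
grip_width: 45.2
finger_force: 0.0
```

```bash
python3 - <<'E'
from h import *
from station import *
s=get_state();c=wristcam(capture("wrist"),s);pickle.dump(c,open("w5.pkl","wb"));print(s["position"],s["tcp_rot"],s["qpos"],-c["R"].T@c["t"])
t=capture("top");pickle.dump(t,open("top1.pkl","wb"))
o=np.zeros((600,800,3),np.uint8);o[:420,:560]=c["color"]
o[420:,:400]=cv2.resize(t["color"][150:240,310:470],(400,225))[:180]
sc=capture("scene");pickle.dump(sc,open("scene1.pkl","wb"));o[420:,400:]=cv2.resize(sc["color"][135:245,250:410],(400,275))[40:220]
cv2.imwrite("pics/w5.png",o[:,:,::-1])
E
```

```text
[481.7678583   57.60725673 314.77322189] [-1.00410761e-04  8.03067653e-01  5.95887836e-01 -1.46084034e-04] [ 0.11146643  0.2303889  -0.42237442  1.83051703  0.10497244  1.10288152
 -0.64255611] [506.00856512 139.00115262 457.00972426]
```

View pics/w5.png

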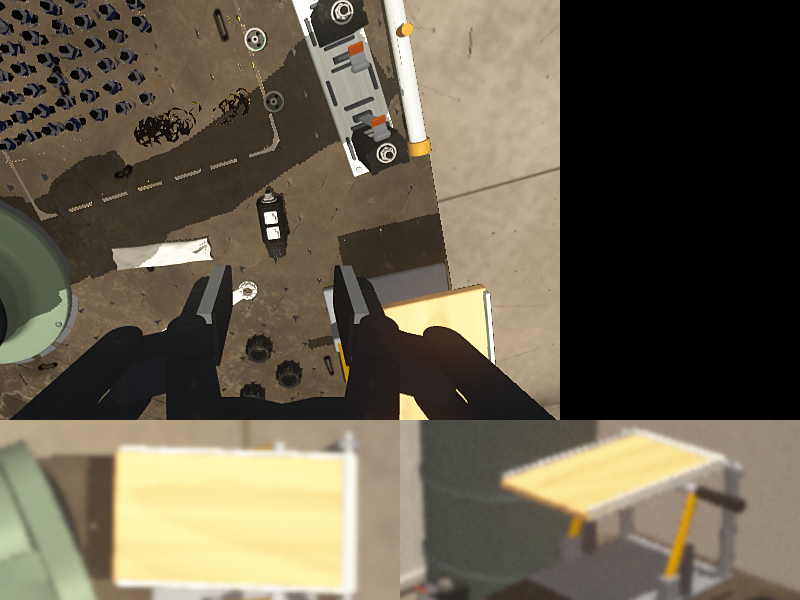

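The shelf is level with the yellow leg standing. The plungers are at (342,11) and (387,154), and the spare is at about (271,224).

```bash
python3 - <<'E'
from h import *
np.set_printoptions(precision=1,suppress=True)
c=pickle.load(open("w5.pkl","rb"));t=pickle.load(open("top1.pkl","rb"))
p=cast(c,[[342,11],[387,154]],99);print("valves",p,"d",np.linalg.norm(p[0]-p[1]))
print("leaf",cast(t,np.array([[118,27],[345,36],[345,168],[116,163]])/2.5+[310,150],157))
im=c["color"];d=(im[180:265,240:310].max(2)<60).astype(np.uint8)
n,l,st,ce=cv2.connectedComponentsWithStats(cv2.morphologyEx(d,3,np.ones((15,9))));i=1+np.argmax(st[1:,4])
r=cv2.minAreaRect(np.argwhere(l==i)[:,::-1].astype(np.float32));print(r,cast(c,cv2.boxPoints(r)+[240,180],25),cast(c,np.array(r[0])+[240,180],20))
E
```

```text
valves [[573.2 179.   99. ]
 [585.8  42.2  99. ]] d 137.4175699400813
leaf [[ 637.9  -97.7  157. ]
 [ 626.2 -327.7  157. ]
 [ 491.9 -322.7  157. ]
 [ 499.3  -92.7  157. ]]
((31.478866577148438, 35.66152572631836), (92.10150909423828, 42.852394104003906), 63.07232666015625) [[410.4  40.9  25. ]
 [463.   50.5  25. ]
 [482.4 -70.5  25. ]
 [425.6 -83.3  25. ]] [[444.6 -14.9  20. ]]
```

Request:
carry_out:
  deltas: [35,-6,-30,0.128,35,-5,-30,0.128,34,-5,-30,0.128,0,0,-40,0,0,0,0,0,0,0,0,0]
  claw: 70

```text
time: 18.95
position: [585.4, 41.7, 185.7]
tcp_rot: [-0.0, 0.677, 0.736, -0.0]
contact_force: [0.1, 0.5, 1.0]
grip_width: 69.9
finger_force: 0.0
```

Request:
carry_out:
  deltas: [0.5,0,-40,0,0,0,-40,0,0,0,-35,0,0,0,-20,0,0,0,-10,0,0,0,0,0,0,0,0,0]

```text
time: 19.65
position: [587.3, 41.7, 42.0]
tcp_rot: [0.001, 0.676, 0.737, 0.001]
contact_force: [-0.1, 0.5, -0.0]
grip_width: 70.2
finger_force: 0.0
```

Request:
carry_out:
  deltas: [0,0,0,0,0,0,0,0,0,0,0,0,0,0,0,0,0,0,0,0]
  claw: 30

```text
time: 20.15
position: [587.0, 41.6, 41.3]
tcp_rot: [0.001, 0.676, 0.737, 0.001]
contact_force: [-2.2, -0.0, 12.3]
grip_width: 41.0
finger_force: 59.0
```

Request:
carry_out:
  deltas: [0,0,4,0,0,0,4,0,0,0,5,0,0,0,7,0,0,0,10,0,0,0,10,0,0,0,10,0]

```text
time: 20.85
position: [586.3, 41.1, 90.8]
tcp_rot: [0.0, 0.676, 0.737, -0.0]
contact_force: [0.5, -6.3, -2.7]
grip_width: 41.1
finger_force: 62.0
```

Request:
carry_out:
  deltas: [0,0,20,0,0,0,25,0,0,0,35,0,0,0,45,0,0,0,45,0,-2,-40,0,0,-3,-45,0,0,-3,-45,0,0,-3,-45,0,0,-3,-45,0,0]

```text
time: 21.85
position: [572.1, -179.5, 260.9]
tcp_rot: [0.0, 0.675, 0.737, 0.001]
contact_force: [0.8, 0.5, -0.7]
grip_width: 40.8
finger_force: 60.9
```

Request:
carry_out:
  deltas: [-3,-45,0,0,-2,-45,0,0,0,-6,-20,0,0,0,-20,0,0,0,0,0,0,0,0,0]

```text
time: 22.45
position: [567.6, -273.8, 220.8]
tcp_rot: [0.0, 0.675, 0.737, 0.0]
contact_force: [0.4, 0.2, -0.9]
grip_width: 40.9
finger_force: 60.9
```

Request:
carry_out:
  deltas: [0,0,-15,0,0,0,-10,0,0,0,-5,0,0,0,-2,0,0,0,-1,0,0,0,-1,0,0,0,0,0]

```text
time: 23.15
position: [567.4, -274.5, 186.8]
tcp_rot: [0.0, 0.676, 0.737, 0.0]
contact_force: [-1.9, 0.7, 4.8]
grip_width: 40.9
finger_force: 61.2
```

Contact. I'll release, rise and go back for the second valve.

Request:
carry_out:
  deltas: [0,0,0,0,0,0,0,0,0,0,0,0,0,0,0,0,0,0,20,0,0,0,40,0,0,0,40,0,0,45,0,0,0,45,0,0,0,45,0,0]
  claw: 70

```text
time: 24.15
position: [567.0, -138.0, 286.3]
tcp_rot: [0.0, 0.676, 0.737, 0.0]
contact_force: [1.4, 0.8, 0.1]
grip_width: 70.3
finger_force: 0.0
```

Request:
carry_out:
  deltas: [1,45,0,0,1,45,0,0,1,45,0,0,1,45,0,0,1,45,0,0,1,45,0,0,0,45,-30,0,0,3,-40,0,0,0,-35,0,0,0,0,0]

```text
time: 25.15
position: [571.2, 174.6, 179.4]
tcp_rot: [-0.002, 0.675, 0.737, -0.003]
contact_force: [-0.8, -0.4, 0.7]
grip_width: 70.2
finger_force: 0.0
```

Request:
carry_out:
  deltas: [2,4,-40,0,0,0,-40,0,0,0,-30,0,0,0,-18,0,0,0,-10,0,0,0,0,0,0,0,0,0]

```text
time: 25.85
position: [576.2, 179.4, 46.8]
tcp_rot: [0.0, 0.676, 0.737, 0.001]
contact_force: [-0.4, 0.2, 0.6]
grip_width: 70.1
finger_force: 0.0
```

Request:
carry_out:
  deltas: [0,0,0,0,0,0,0,0,0,0,0,0,0,0,0,0,0,0,0,0]
  claw: 30

```text
time: 26.35
position: [575.8, 179.3, 46.4]
tcp_rot: [0.0, 0.676, 0.737, 0.001]
contact_force: [-2.2, -1.1, 10.2]
grip_width: 40.5
finger_force: 59.9
```

Request:
carry_out:
  deltas: [0,0,4,0,0,0,4,0,0,0,5,0,0,0,7,0,0,0,10,0,0,0,10,0,0,0,10,0]

```text
time: 27.05
position: [575.4, 178.7, 96.1]
tcp_rot: [0.0, 0.676, 0.737, -0.0]
contact_force: [1.5, -5.4, -2.7]
grip_width: 40.8
finger_force: 61.8
```

Request:
carry_out:
  deltas: [0,0,20,0,0,0,25,0,0,0,35,0,0,0,45,0,0,0,45,0,-1,-40,0,0,-1,-45,0,0,-1,-45,0,0,-1,-45,0,0,-1,-45,0,0]

```text
time: 28.05
position: [570.2, -41.9, 266.2]
tcp_rot: [0.0, 0.675, 0.737, 0.001]
contact_force: [1.0, -0.8, -1.2]
grip_width: 40.9
finger_force: 61.8
```

Request:
carry_out:
  deltas: [-1,-45,0,0,-1,-45,0,0,-1,-45,0,0,0,-28,-20,0,0,0,-20,0,0,0,0,0,0,0,0,0]

```text
time: 28.75
position: [567.7, -202.7, 226.2]
tcp_rot: [0.0, 0.675, 0.738, 0.0]
contact_force: [-0.2, -0.4, -0.6]
grip_width: 40.4
finger_force: 61.8
```

Request:
carry_out:
  deltas: [0,0,-15,0,0,0,-10,0,0,0,-5,0,0,0,-2,0,0,0,-1,0,0,0,-1,0,0,0,0,0]

```text
time: 29.45
position: [567.4, -203.8, 191.5]
tcp_rot: [0.0, 0.676, 0.737, 0.0]
contact_force: [-0.1, 0.8, 0.1]
grip_width: 41.1
finger_force: 62.0
```

Request:
carry_out:
  deltas: [0,0,-1,0,0,0,0,0,0,0,0,0]

```text
time: 29.75
position: [567.5, -203.8, 191.1]
tcp_rot: [0.0, 0.676, 0.737, 0.0]
contact_force: [-2.7, 1.4, 10.2]
grip_width: 40.7
finger_force: 63.2
```

Request:
carry_out:
  deltas: [0,0,0,0,0,0,0,0,0,0,0,0,0,0,0,0,0,0,20,0,0,0,40,0,0,0,40,0]
  claw: 70

```text
time: 30.45
position: [566.9, -203.6, 291.1]
tcp_rot: [-0.001, 0.676, 0.737, -0.0]
contact_force: [0.5, -0.5, 0.3]
grip_width: 69.8
finger_force: 0.0
```

Request:
carry_out:
  deltas: [-40,20,0,-0.13,-40,20,0,-0.13,-40,20,0,-0.13,-20,20,0,0,0,0,0,0,0,0,0,0]

```text
time: 31.05
position: [427.4, -123.8, 290.7]
tcp_rot: [0.001, 0.806, 0.593, 0.0]
contact_force: [0.5, 0.1, 0.1]
grip_width: 70.4
finger_force: 0.0
```

```bash
python3 - <<'E'
from h import *
from station import *
s=get_state();c=wristcam(capture("wrist"),s);pickle.dump(c,open("w6.pkl","wb"));print(s["position"],s["tcp_rot"],s["qpos"],-c["R"].T@c["t"])
t=capture("top");pickle.dump(t,open("top2.pkl","wb"))
o=np.zeros((600,800,3),np.uint8);o[:420,:560]=c["color"]
o[420:,:400]=cv2.resize(t["color"][150:240,310:470],(400,225))[:180]
sc=capture("scene");pickle.dump(sc,open("scene2.pkl","wb"));o[420:,400:]=cv2.resize(sc["color"][135:245,250:410],(400,275))[40:220]
cv2.imwrite("pics/w6.png",o[:,:,::-1])
E
```

```text
[ 427.394605   -123.82139127  290.69853657] [5.75244368e-04 8.05565498e-01 5.92506418e-01 2.06145088e-04] [ 0.49929046  0.18028285 -0.40097555  1.95703054  0.08296311  1.01876387
 -0.24181323] [452.12176749 -42.5413923  432.91508766]
```

View pics/w6.png

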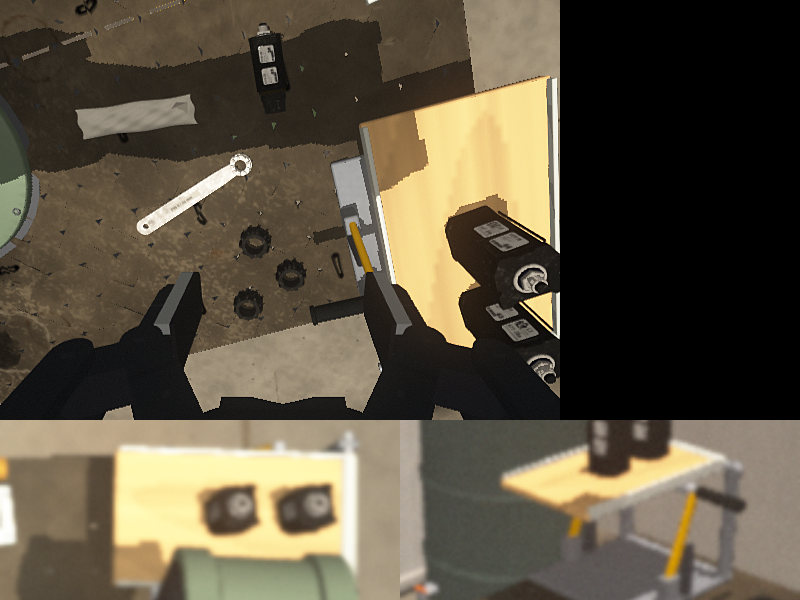

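Both valves stand on the shelf. The spare's ends are at (263,24) and (274,111), with its white labels at (266,54) and (270,76).

```bash
python3 - <<'E'
from h import *
np.set_printoptions(precision=2,suppress=True)
c=pickle.load(open("w6.pkl","rb"))
e=cast(c,[[263,24],[274,111]],15);print(e,e.mean(0),np.linalg.norm(e[0]-e[1]))
l=cast(c,[[266,54],[270,76]],31);print(l,l.mean(0))
for v in (e[0]-e[1],l[0]-l[1]): print(np.arctan2(v[1],v[0]))
E
```

```text
[[450.01  16.1   15.  ]
 [434.05 -70.98  15.  ]] [442.03 -27.44  15.  ] 88.52700999513242
[[444.27 -13.4   31.  ]
 [441.62 -34.83  31.  ]] [442.94 -24.12  31.  ]
1.3895818828427222
1.4474738134177358
```

Request:
carry_out:
  deltas: [5,33,-20,0.07,5,33,-30,0.07,5,32,-40,0,0,0,-45,0,0,0,-45,0,0,0,0,0,0,0,0,0]
  claw: 65

```text
time: 31.9
position: [442.3, -26.7, 111.8]
tcp_rot: [-0.001, 0.762, 0.647, -0.001]
contact_force: [-0.1, 0.0, 1.0]
grip_width: 65.3
finger_force: 0.0
```

```bash
python3 - <<'E'
from h import *
from station import *
np.set_printoptions(precision=2,suppress=True)
s=get_state();c=wristcam(capture("wrist"),s);t=capture("top");print(s["position"])
# predicted pixel of spare centre in wrist view
q=c["mtx"]@(c["R"]@np.array([442,-26,31.])+c["t"]);print(q[:2]/q[2])
cv2.imwrite("pics/w7.png",cv2.resize(c["color"][:,:,::-1],(420,315)))
E
```

```text
[442.31 -26.66 111.75]
[282.6  215.86]
```

View pics/w7.png

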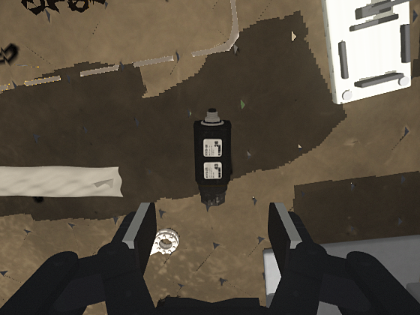

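The spare is centred and aligned between the fingers at (212,157). I'll descend.

Request:
carry_out:
  deltas: [0,0,-40,0,0,0,-35,0,0,0,-20,0,0,0,-10,0,0,0,-3,0,0,0,0,0,0,0,0,0]

```text
time: 32.7
position: [442.9, -26.8, 4.6]
tcp_rot: [0.001, 0.762, 0.647, 0.001]
contact_force: [0.1, -0.6, -0.4]
grip_width: 65.2
finger_force: 0.0
```

Request:
carry_out:
  deltas: [0,0,0,0,0,0,0,0,0,0,0,0,0,0,0,0,0,0,0,0]
  claw: 20

```text
time: 33.2
position: [442.5, -26.8, 4.1]
tcp_rot: [0.0, 0.762, 0.647, 0.0]
contact_force: [-2.8, -0.6, 17.0]
grip_width: 31.9
finger_force: 58.4
```

Request:
carry_out:
  deltas: [0,0,10,0,0,0,25,0,0,0,40,0,0,0,45,0,0,0,45,0,0,0,45,0,0,0,30,0,0,0,0,0]

```text
time: 34.0
position: [443.4, -26.7, 247.3]
tcp_rot: [0.002, 0.762, 0.647, 0.002]
contact_force: [-0.3, -0.3, -2.2]
grip_width: 31.7
finger_force: 60.9
```

Request:
carry_out:
  deltas: [12,-10,4,-0.14,12,-10,4,-0.14,12,-10,4,-0.14,12,-10,4,-0.14,12,-10,4,-0.14,12,-10,0,-0.14,12,-10,0,-0.14,12,-10,0,-0.14,12,-10,0,-0.14,14,-8,0,-0.14]

```text
time: 35.0
position: [563.8, -125.3, 262.6]
tcp_rot: [-0.0, 1.0, 0.001, -0.001]
contact_force: [0.7, 0.7, -1.3]
grip_width: 31.7
finger_force: 60.9
```

Request:
carry_out:
  deltas: [0,0,0,0,0,0,-30,0,0,0,-25,0,0,0,-15,0,0,0,-10,0,0,0,0,0,0,0,0,0]

```text
time: 35.7
position: [564.2, -124.6, 183.8]
tcp_rot: [-0.0, 1.0, 0.004, 0.0]
contact_force: [0.1, -0.2, -0.6]
grip_width: 32.1
finger_force: 60.8
```

Request:
carry_out:
  deltas: [0,0,-10,0,0,0,-6,0,0,0,-3,0,0,0,-2,0,0,0,-1,0,0,0,-1,0,0,0,0,0]

```text
time: 36.4
position: [564.2, -124.7, 160.6]
tcp_rot: [0.0, 1.0, 0.004, 0.0]
contact_force: [-1.5, 1.5, 1.7]
grip_width: 31.9
finger_force: 61.3
```

Request:
carry_out:
  deltas: [0,0,0,0,0,0,0,0,0,0,0,0,0,0,0,0,0,0,20,0,0,0,40,0,0,0,45,0,-40,25,30,0,-40,25,0,0]
  claw: 52

```text
time: 37.3
position: [489.1, -77.2, 295.1]
tcp_rot: [0.0, 1.0, 0.003, 0.003]
contact_force: [0.3, 1.3, -1.3]
grip_width: 51.8
finger_force: 0.0
```

Request:
carry_out:
  deltas: [-40,40,0,0,-20,45,0,0,0,45,0,0,0,0,0,0,0,0,0,0,0,0,0,0,0,0,0,0,0,0,0,0]

```text
time: 38.1
position: [433.1, 47.3, 292.1]
tcp_rot: [0.0, 1.0, 0.003, -0.0]
contact_force: [-0.6, 0.2, -1.4]
grip_width: 51.8
finger_force: 0.0
```

```bash
python3 - <<'E'
from h import *
from station import *
t=capture("top");sc=capture("scene")
o=np.zeros((600,800,3),np.uint8)
o[:300]=cv2.resize(t["color"][150:240,130:460],(800,218))[:300].repeat(1,0) if 0 else cv2.copyMakeBorder(cv2.resize(t["color"][150:240,130:460],(800,218)),0,82,0,0,0)
o[300:,:400]=cv2.resize(sc["color"][125:245,250:410],(400,300));o[300:,400:]=cv2.resize(sc["color"][240:340,110:243],(400,300))
cv2.imwrite("pics/end.png",o[:,:,::-1])
E
```

```text
(no output)
```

View pics/end.png

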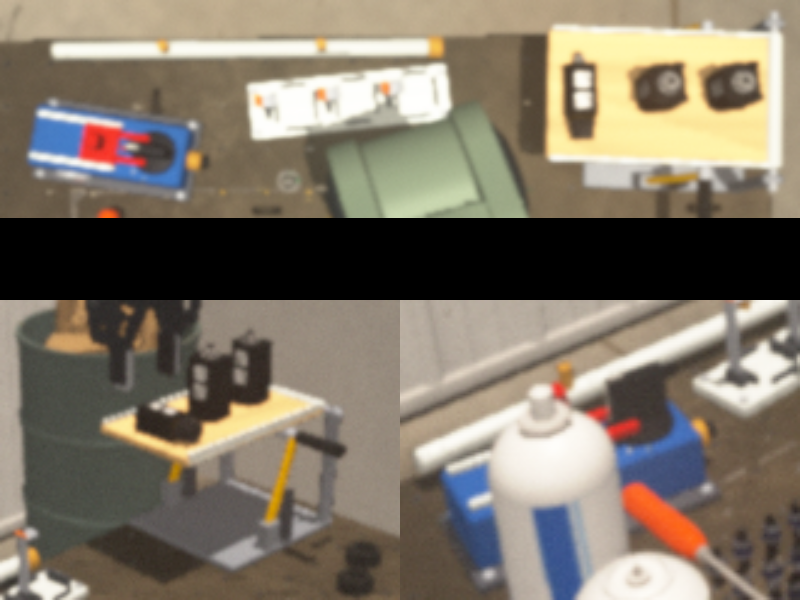

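All three modules are on the level shelf at (580,97), (660,87) and (735,86). The rail is empty, the lock prongs straddle the knob at (145,150) and the leg is standing. I'll hand the job in.

```bash
python3 -c "
from station import *
print(finish_job())"
```

```text
the job is handed in; nothing more can be done
None
```

I handed the job in after about 38 s of robot time: knob at the red mark, lock fully home, leg locked with the shelf level, and both rail valves and the spare on the shelf (the middle rail station was empty); the hand-in returned no verdict.

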